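Unclamp a measured shunt and slide it onto the blue tray

ROBOT

A 6-joint arm with a two-finger parallel gripper is mounted at the origin on the work surface. World frame = base frame: x ahead of the robot, y to its left, z up, the work surface at z = 0. Lengths are in m, angles in rad, forces in N, time in s.
With the tool pointing down it reaches from about 0.375 to 0.925 m from the base axis. Payload 5.7 kg.
Tool frame: the origin (TCP) lies on the front face of the gripper's body, between the roots of the fingers; the fingertips stand 73 mm ahead of it and the grasp point (between the pads) lies 54 mm ahead of it; z points along the fingers, y is the line along which they close (so a half turn about z gives the same grasp; the last joint's range is limited). The gripper opens to 85 mm and grips with 20 to 120 N. Pads are 22 mm wide; open, the fingers measure 114 mm over their backs; the gripper's body (76 mm by 85 mm) begins 54 mm behind the grasp point. The pads swing forward as they close: fully open they stand 13 mm farther back than shut.
Start: joints at [1.073, 0.359, 1.51, -0, 1.272, -0.115], TCP at [0.224, 0.557, 0.304] pointing down, gripper open.
Joint ranges: [-2.97, 2.97], [-1.01, 2.36], [0.21, 2.38], [-0.96, 4.11], [0.2, 2.71], [-2.98, 2.98]. Speed limits (rad/s): [2.39, 2.39, 3.14, 3.14, 3.14, 3.14].

INTERFACE

Orientations are given as a rotation vector (axis times angle).
In Python, from cell import * gives the robot as it stands.
- The arm moves only by the tool drive_tool, never from a script. Its argument "series" is a list of rows, each a list of 3 entries, a list of its own where there are three numbers: the closure, from 0 (fully open) to 1 (shut), then the shift along the tool's x, y, z normalised to -1 to 1, where 1 is 0.02 m, then the turn about the tool's z normalised to -1 to 1, where 1 is 8 degrees. A call has 1 to 8 rows; each row shifts and turns the commanded pose from where the row before left it, along the tool's axes as they then stand; what a row does not reach is not made up. A row lasts 1/10 s, in which the tool goes at most 50 mm and 8.59 degrees, less where a joint would pass 70% of its speed; a pose out of reach is approached as far as the arm can. A call with a number of a shift or a turn outside -1 to 1 is refused whole. A call with a gripper value outside its range is refused whole. The fingers move at their own pace and stop on an object; the grip force is fixed at half the most. Time passes only in rows, so rows that do not move let the fingers close. It gives the time, the measured TCP pose, the force, the opening and the grip force at its end, in the units of the state.
- get_obs(): the state, without advancing time (a new reading comes with each control period).
- read_camera(name): name is "side" or "top"; returns (picture, depth): 480x640x3 uint8, red, green, blue; 480x640 float32, m along the optical axis (not along the pixel's ray), 0 where there is no reading.
- camera_info(name): a dict with "K" (3x3 intrinsics, pixels), "R" (3x3) and "t" (3): a world point X has camera coordinates R X + t. Camera axes: x right, y down, z forward; pixel columns grow to the right and rows downward; lengths in m; the calibration is good to about 2 mm. A picture is of the moment at which its call begins. camera_info takes no time and is no camera call.
- job_done(): hands the job in; it is judged then, once.
The state is a dict: "time_s": time; "q": joint angles; "dq": joint speeds; "joint_torque": joint torques, N m; "eef_pos": TCP position; "ee_rot": TCP orientation; "contact_force": force on the tool from outside, world axes, zero at the start; "wrist_torque": the same for the moment, N m; "grip_width": opening from 0.0 (shut) to 1.0 (fully open); "finger_force": force on a finger pad.
Only numpy, scipy, OpenCV 4.12 (cv2) and the standard library are available. Lean on these libraries where they do the work, as an engineer would, in place of code of your own. Each camera call takes 0.05 s, during which the arm holds its last target. There are 200 camera calls.

TASK

The copper shunt in the test fixture has been measured. Swing the hinged clamp bar fully up by its red handle, slide the shunt along its channel (push it, do not pick it up) out onto the blue tray until its whole length rests on that tray with neither end hanging over, then swing the clamp bar back down until it is fully closed. Leave the other things on the bench where they are.

Things in the scene. Friction and masses are not known exactly. Their poses are not given: they have to be found in the camera images.
- fixture: test fixture, black base with aluminium bed; origin on the bench under the bed's middle. Bed top 30 mm up, 90 mm in fixture x, 130 mm in y. The channel runs along fixture y at x = 0 between guide rails 3 mm high, 35 mm apart, ends open. The clamp bar crosses it along fixture x at y = 0. Base from x = -52 to +98 mm; hinge posts (56 mm high) and terminals (44 mm) at x = 70 mm. A tray at each end
- clamp (a joint): clamp bar hinge, rad: 0 closed (bar level), grows as the handle end rises, 1.57 upright, 1.9 at its stop, leaning back away from the channel. Stiff hinge: the bar stays at any angle it is left; moving it takes 1 to 3 N at the handle
- clamp_hinge (a point): point on the clamp's hinge axis, 70 mm from the fixture's origin along fixture x and 43 mm above the bench; the axis runs along fixture y
- clamp_handle (a point): centre of the red handle on the bar's free end, 140 mm from the hinge axis; 43 mm above the bench when closed, over open bench. A round bar 18 mm thick, 30 mm long, parallel to fixture y, on the end of the steel clamp bar (20 mm wide, 12 mm thick). Its end faces stand 5 mm proud of the bar's sides: pinched by them, it turns between the fingers as the bar swings
- shunt_center (a point): centre of the shunt, half-way up: flat copper strip 30 mm wide, 6 mm thick, with a raised brass block (30 x 24 mm, 12 mm high) at each end; 100 mm long in all along its y, which lies along fixture y; 0.15 to 0.31 kg, loose on the bed. The closed clamp bar (underside 7 mm above the bed) lies between the blocks and traps it
- blue_tray_top (a point): centre of the blue tray's upper surface, 28.5 mm above the bench (1.5 mm lower than the bed). A fixed block 145 mm along its y (parallel to fixture y), 84 mm wide, with a 3 mm high lip along each long side (62 mm between them), ends open, 2 mm gap to the bed. It may be at either end of the fixture, 139.5 mm from its origin
- orange_tray_top (a point): the same point of the orange tray, of the same shape, at the other end of the fixture; it stays empty
- tape_roll: bystander: black tape roll 56 mm across, 18 mm high, lying flat; origin at the centre of its underside
- weight: bystander: brass weight 32 mm across, 46 mm high; origin at the centre of its underside
- dropper: bystander: white plastic bottle 38 mm across, 95 mm high; origin at the centre of its underside
- screw_jar: bystander: clear jar with green cap, 48 mm across, 50 mm high; origin at the centre of its underside
- meter: bystander: yellow hand-held multimeter 165 x 82 x 36 mm lying flat; origin at the centre of its underside
- screwdriver: bystander: screwdriver lying on the bench; origin on its axis line, underside
- mug: bystander: blue mug 80 mm across (with a side handle), 90 mm high; origin at the centre of its underside
Not all that is in view belongs to the job. What is shaped like the part that bears shunt_center but turquoise is not meant. Of the things shaped like the part that bears blue_tray_top, the blue one is meant.

How it is judged:
On the way, in this order (a step that is already met when the one before it is completed fails the run):
1. the clamp bar is swung up (more than 1.2 rad) (value of joint clamp above 1.2 rad), for 0.2 s.
2. the shunt lies with its whole length on the blue tray (y of shunt_center in the frame of blue_tray_top between -0.0225 and 0.0225 m and x of shunt_center in the frame of blue_tray_top between -0.02 and 0.02 m and z of shunt_center in the frame of blue_tray_top between 0.002 and 0.01 m and angle between shunt_center's own z axis and vertical below 0.08 rad), for 0.2 s.
At the end, for the whole second after the job is handed in: The shunt lies still and flat on the blue tray, its centre within 22.5 mm of the tray's centre lengthwise (so neither end hangs over) and 20 mm sideways, and the clamp bar is closed again (below 0.08 rad) (all of step 2 and value of joint clamp below 0.08 rad and linear speed of shunt below 0.01 m/s); the robot touches nothing.
It fails at once if the shunt is picked up (its centre more than 60 mm above the bench; it starts at 36 mm) (height (world z) of shunt_center above 0.06 m).
It fails at once if a bystander is moved by more than 30 mm (distance of any of tape_roll, weight, dropper, screw_jar, meter, screwdriver, mug from where it was at the start of the episode above 0.03 m).
It also fails if it takes over 72 s, if anything falls off the work surface, if the arm or the gripper's body presses on something with over 40 N, if the wrist force passes 120 N, or if a joint passes its speed limit or range.

## Working session

There is one attempt and no reset: what is moved stays moved. The work goes in short steps, Python scripts to look and compute and a tool call to move; the robot and the scene stay as the last step left them, time stands still between calls to the robot, and variables do not carry over. Pictures are saved under pics/ and viewed, at most 10 in all, crops included, and the job is handed in when it is done.

Besides the shell and the picture viewer there is one more tool, called after "Request:" as name([rows], argument=value, ...), one row to a line, values as JSON. drive_tool: Moves the arm, as the interface text tells. Scaled input: -1 to 1 covers 0.02 m each way for a shift and 8 degrees each way for a turn. Its arguments: {"type":"object","properties":{"series":{"type":"array","items":{"type":"array"}}},"required":["series"]}

```bash
mkdir -p pics
python3 - <<'E'
from cell import *
import numpy as np,cv2
for n in("top","side"):
    p,d=read_camera(n); cv2.imwrite(f"pics/{n}0.png",p[:,:,::-1]); np.save(f"pics/{n}0.npy",d)
    c=camera_info(n); print(n,c["K"].round(1).tolist(),c["R"].round(3).tolist(),c["t"].round(3).tolist())
o=get_obs(); print(o)
E
```

```text
top [[524.3, 0.0, 318.1], [0.0, 524.3, 236.0], [0.0, 0.0, 1.0]] [[0.066, -0.998, 0.002], [-0.974, -0.065, -0.216], [0.215, 0.012, -0.976]] [-0.015, 0.57, 1.391]
side [[565.9, 0.0, 327.9], [0.0, 565.9, 242.5], [0.0, 0.0, 1.0]] [[0.86, -0.509, -0.014], [-0.357, -0.583, -0.73], [0.364, 0.633, -0.683]] [-0.459, 0.253, 1.215]
{'time_s': 0.1, 'q': array([ 1.07288227e+00,  3.59450103e-01,  1.51131704e+00, -2.03340030e-05,
        1.27250570e+00, -1.15098601e-01]), 'dq': array([ 0.00049174, -0.00127489, -0.00404827,  0.00020634, -0.00163926,
        0.00075531]), 'joint_torque': array([-3.23809563e-04, -5.28652561e+01, -2.79349583e+01, -1.87173573e-04,
        5.05905438e-03,  2.91908023e-06]), 'eef_pos': array([0.22389692, 0.55613289, 0.30313007]), 'ee_rot': array([-5.97557702e-01, -3.08374028e+00,  2.52503936e-03]), 'contact_force': array([ 0.20517196, -0.03294792,  0.03113017]), 'wrist_torque': array([ 0.02766847, -0.03899519,  0.01455055]), 'finger_force': 0.0, 'grip_width': 0.9957813592056531}
```

View pics/top0.png

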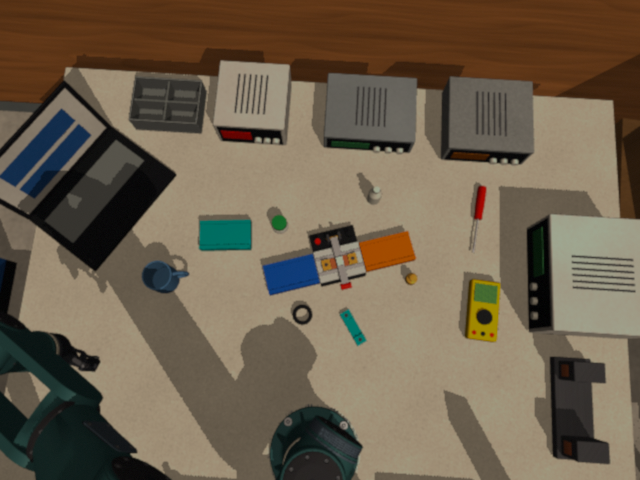

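View pics/side0.png

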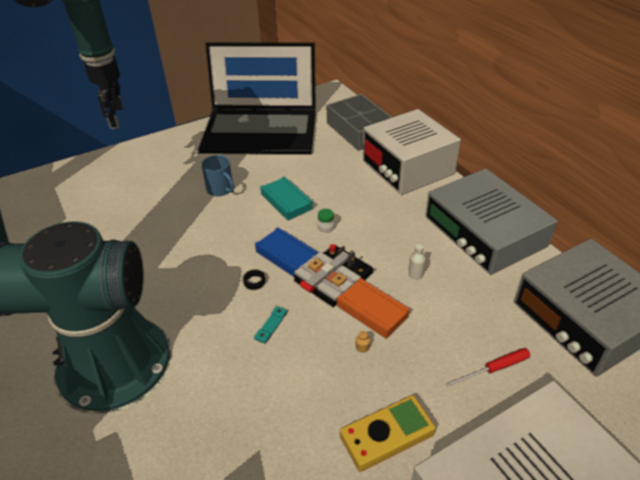

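The top view shows the blue tray at (292,274), the orange tray at (388,250), the fixture at (338,256) and the red handle at (346,286), on the robot's side. Lookalikes are the turquoise tray at (225,235) and the turquoise shunt at (352,326). The copper shunt sits under the clamp bar at about (338,263), and the blue tray is the one touching the fixture. I'll confirm both in an enlarged crop.

```bash
cat > h.py <<'E'
from cell import *
import numpy as np,cv2
def cloud(n,d):
    c=camera_info(n);K,R,t=c["K"],c["R"],c["t"]
    v,u=np.mgrid[:480,:640]
    X=np.stack([(u-K[0,2])/K[0,0]*d,(v-K[1,2])/K[1,1]*d,d],-1)
    return (X-t)@R
def seg(p,lo,hi,box):
    m=cv2.inRange(cv2.cvtColor(p,cv2.COLOR_RGB2HSV),lo,hi)>0
    b=np.zeros_like(m);x0,y0,x1,y1=box;b[y0:y1,x0:x1]=1
    return m&b
E
python3 - <<'E'
from h import *
boxes={"top":dict(blue=(255,245,325,300),orange=(355,225,420,275),red=(335,275,358,295)),
"side":dict(blue=(245,220,325,285),orange=(330,270,415,340),red=(295,275,318,298))}
hsv=dict(blue=((100,120,40),(130,255,255)),orange=((5,180,120),(16,255,255)),red=((0,180,80),(4,255,255)))
for n in boxes:
    p=cv2.imread(f"pics/{n}0.png")[:,:,::-1].copy();d=np.load(f"pics/{n}0.npy");C=cloud(n,d)
    for k,b in boxes[n].items():
        m=seg(p,*hsv[k],b)&(d>0);P=C[m]
        if k!="red":P=P[(P[:,2]>.022)&(P[:,2]<.04)]
        else:P=P[P[:,2]>.03]
        r=cv2.minAreaRect((P[:,:2]*1000).astype(np.float32))
        print(n,k,len(P),np.median(P,0).round(4),[np.round(x,1) for x in r])
p=cv2.imread("pics/top0.png")[205:310,250:430];q=cv2.imread("pics/side0.png")[220:340,240:420]
cv2.imwrite("pics/crop0.png",np.vstack([cv2.resize(p,(480,280)),cv2.resize(q,(480,320))]))
E
```

```text
top blue 1464 [0.464  0.0924 0.0285] [array([464.7,  92.4]), array([ 84.3, 143.4]), np.float64(17.5)]
top orange 1433 [ 0.5473 -0.1729  0.0288] [array([ 547.7, -173.1]), array([ 84.6, 143.1]), np.float64(17.7)]
top red 44 [ 0.4385 -0.061   0.0507] [array([438.8, -61.2]), array([12. , 26.3]), np.float64(17.2)]
side blue 1289 [0.4634 0.0883 0.027 ] [array([463.8,  91.7]), array([ 87.8, 143.3]), np.float64(18.1)]
side orange 1843 [ 0.5478 -0.1794  0.0273] [array([ 547.3, -175.3]), array([ 86.6, 145.4]), np.float64(17.4)]
side red 79 [ 0.4382 -0.0664  0.0476] [array([437.8, -63.2]), array([16.6, 33.7]), np.float64(24.9)]
```

View pics/crop0.png

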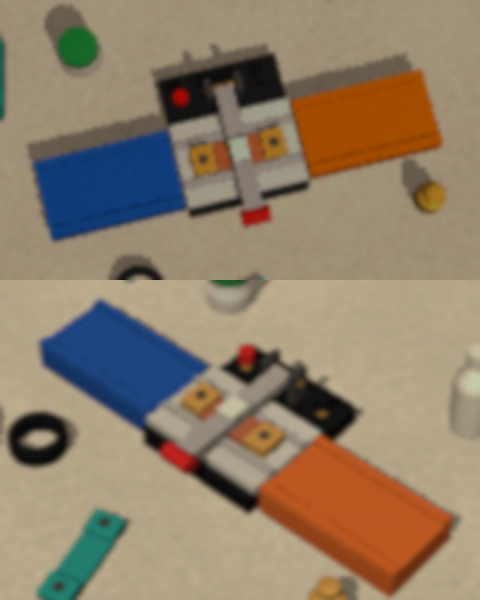

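The crop confirms it: the copper shunt with brass blocks lies in the channel under the bar, the blue tray adjoins the fixture's left end in the top view, and the red handle is on the bar's free end. The fixture frame is origin (0.506,-0.041), ex=(0.954,0.299), ey=(-0.299,0.954), with blue at +y. I'll turn the tool so its y lies along fixture y, which makes tool x = -ex, then travel over.

Request:
drive_tool([
  [0, [0, 0, 0], -1],
  [0, [0, 0, 0], -1],
  [0, [0, 0, 0], -1],
  [0, [0, 0, 0], -1],
  [0, [0, 0, 0], -0.92],
  [0, [0, -1, 0], 0],
  [0, [0, -1, 0], 0],
  [0, [0, -1, 0], 0],
])

```text
time_s: 0.9
eef_pos: [0.242, 0.4984, 0.3034]
ee_rot: [0.477, -3.105, 0.001]
contact_force: [0.8, -0.5, -0.1]
grip_width: 0.996
finger_force: 0.0
```

Request:
drive_tool([
  [0, [0, -1, 0], 0],
  [0, [0, -1, 0], 0],
  [0, [0, -1, 0], 0],
  [0, [0, -1, 0], 0],
  [0, [0, -1, 0], 0],
  [0, [0, -1, 0], 0],
  [0, [0, -1, 0], 0],
  [0, [0, -1, 0], 0],
])

```text
time_s: 1.7
eef_pos: [0.2899, 0.3457, 0.3036]
ee_rot: [0.476, -3.105, 0.001]
contact_force: [0.2, 0.3, 0.4]
grip_width: 0.996
finger_force: 0.0
```

Request:
drive_tool([
  [0, [0, -1, 0], 0],
  [0, [0, -1, 0], 0],
  [0, [0, -1, 0], 0],
  [0, [0, -1, 0], 0],
  [0, [0, -1, 0], 0],
  [0, [0, -1, 0], 0],
  [0, [0, -1, 0], 0],
  [0, [0, -1, 0], 0],
])

```text
time_s: 2.5
eef_pos: [0.3378, 0.1931, 0.3037]
ee_rot: [0.476, -3.105, 0.0]
contact_force: [0.8, -0.2, 0.1]
grip_width: 1.001
finger_force: 0.0
```

Request:
drive_tool([
  [0, [0, -1, 0], 0],
  [0, [0, -1, 0], 0],
  [0, [0, -1, 0], 0],
  [0, [0, -1, 0], 0],
  [0, [0, -1, 0], 0],
  [0, [0, -1, 0], 0],
  [0, [0, -1, 0], 0],
  [0, [0, -1, 0], 0],
])

```text
time_s: 3.3
eef_pos: [0.3857, 0.0406, 0.3037]
ee_rot: [0.476, -3.105, -0.0]
contact_force: [0.7, 0.3, -0.2]
grip_width: 1.002
finger_force: 0.0
```

```bash
cat >> h.py <<'E'
from scipy.spatial.transform import Rotation as Ro
O=np.array([.506,-.0408,0]);a=np.radians(107.4)
ex=np.array([np.sin(a),-np.cos(a),0]);ey=np.array([np.cos(a),np.sin(a),0])
F=np.stack([ex,ey,[0,0,1]])
def st():
    o=get_obs();R=Ro.from_rotvec(o["ee_rot"]).as_matrix()
    print("t",round(o["time_s"],2),"fix",(F@(o["eef_pos"]-O)).round(4),"yaw",np.degrees(np.arctan2(R[1,1],R[0,1])).round(2),"F",(F@o["contact_force"]).round(1),"w",o["grip_width"].round(3),o["finger_force"],"q6",o["q"][5].round(2))
E
python3 -c "from h import *;st()"
```

```text
Traceback (most recent call last):
  File "h.py", line 18, in st
    print("t",round(o["time_s"],2),"fix",(F@(o["eef_pos"]-O)).round(4),"yaw",np.degrees(np.arctan2(R[1,1],R[0,1])).round(2),"F",(F@o["contact_force"]).round(1),"w",o["grip_width"].round(3),o["finger_force"],"q6",o["q"][5].round(2))
                                                                                                                                                                    ^^^^^^^^^^^^^^^^^^^^^
AttributeError: 'float' object has no attribute 'round'
```

Request:
drive_tool([
  [0, [-0.2, -1, 0], 0],
  [0, [-0.2, -1, 0], 0],
  [0, [-0.2, -1, 0.5], 0],
  [0, [-0.2, -1, 1], 0],
  [0, [-0.2, -1, 1], 0],
  [0, [0, -0.68, 1], 0],
  [0, [0, 0, 1], 0],
  [0, [0, 0, 1], 0],
])

```text
time_s: 4.1
eef_pos: [0.4389, -0.0616, 0.1929]
ee_rot: [0.474, -3.105, -0.0]
contact_force: [-0.3, 0.2, 0.4]
grip_width: 1.001
finger_force: 0.0
```

```bash
sed -i 's/o\["grip_width"\].round(3)/round(o["grip_width"],3)/' h.py
python3 - <<'E'
from h import *
st();p,d=read_camera("side");cv2.imwrite("pics/s1.png",cv2.resize(p[150:350,200:440],(720,600))[:,:,::-1])
E
```

```text
t 4.1 fix [-0.0702  0.0003  0.1929] yaw 107.37 F [-0.2  0.3  0.4] w 1.001 0.0 q6 -2.17
```

View pics/s1.png

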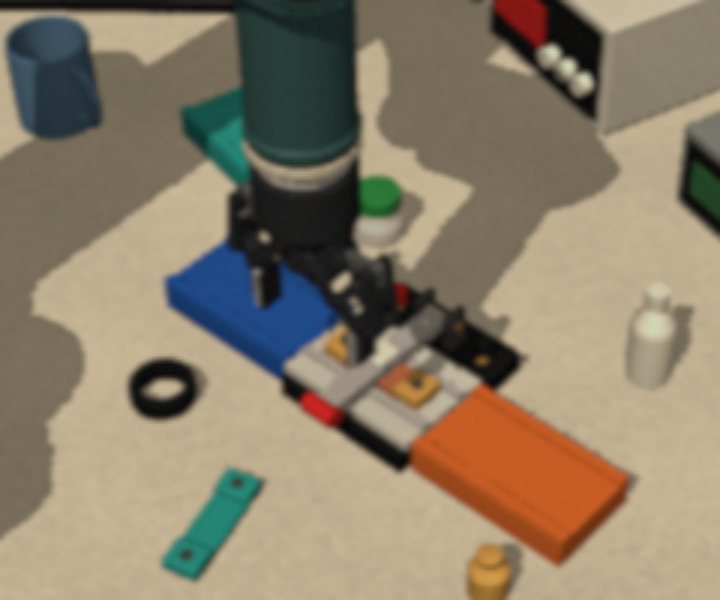

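The gripper hovers about 10 cm above the red handle (crop (320,407)), its fingers opening along the fixture's y. I'll descend and pinch.

Request:
drive_tool([
  [0, [0, 0, 1], 0],
  [0, [0, 0, 1], 0],
  [0, [0, 0, 1], 0],
  [0, [0, 0, 1], 0],
  [0, [0, 0, 0.85], 0],
  [0, [0, 0, 0], 0],
])

```text
time_s: 4.75
eef_pos: [0.4378, -0.0607, 0.0957]
ee_rot: [0.476, -3.102, -0.002]
contact_force: [-0.5, 0.0, -0.2]
grip_width: 0.999
finger_force: 0.0
```

Request:
drive_tool([
  [1, [0, 0, 0], 0],
  [1, [0, 0, 0], 0],
  [1, [0, 0, 0], 0],
  [1, [0, 0, 0], 0],
  [1, [0, 0, 0], 0],
  [1, [0, 0, 0], 0],
  [1, [0, 0, 0], 0],
  [1, [0, 0, 0], 0],
])

```text
time_s: 5.55
eef_pos: [0.4389, -0.0599, 0.0978]
ee_rot: [-0.473, 3.105, 0.003]
contact_force: [-0.3, 8.6, 8.8]
grip_width: 0.342
finger_force: 58.4
```

```bash
python3 -c "
from h import *;st()
z=.0;p=np.zeros(2)
for th in np.radians(np.arange(0,106,7)):print(round(np.degrees(th)),(np.array([-(.14-.14*np.cos(th)),-.14*np.sin(th)])/.02).round(2))"
```

```text
t 5.55 fix [-0.0697  0.0019  0.0978] yaw 107.32 F [2.3 8.3 8.8] w 0.342 58.38909566402435 q6 -2.17
0 [-0. -0.]
7 [-0.05 -0.85]
14 [-0.21 -1.69]
21 [-0.46 -2.51]
28 [-0.82 -3.29]
35 [-1.27 -4.02]
42 [-1.8  -4.68]
49 [-2.41 -5.28]
56 [-3.09 -5.8 ]
63 [-3.82 -6.24]
70 [-4.61 -6.58]
77 [-5.43 -6.82]
84 [-6.27 -6.96]
91 [-7.12 -7.  ]
98 [-7.97 -6.93]
105 [-8.81 -6.76]
```

Request:
drive_tool([
  [1, [-0.05, 0.08, -0.95], 0],
  [1, [-0.16, 0, -0.84], 0],
  [1, [-0.25, 0, -0.82], 0],
  [1, [-0.36, 0, -0.78], 0],
])

```text
time_s: 5.95
eef_pos: [0.4547, -0.0546, 0.1655]
ee_rot: [-0.475, 3.104, -0.001]
contact_force: [5.4, 1.8, -10.1]
grip_width: 0.337
finger_force: 59.8
```

```bash
python3 -c "from h import *;st()"
```

```text
t 5.95 fix [-0.0531  0.0022  0.1655] yaw 107.41 F [  5.7   0.1 -10.1] w 0.337 59.82537031173706 q6 -2.15
```

Request:
drive_tool([
  [1, [-0.45, 0, -0.73], 0],
  [1, [-0.53, 0, -0.66], 0],
  [1, [-0.61, 0, -0.6], 0],
  [1, [-0.68, 0, -0.52], 0],
  [1, [-0.73, 0, -0.44], 0],
  [1, [-0.79, 0, -0.34], 0],
])

```text
time_s: 6.55
eef_pos: [0.5243, -0.0325, 0.2306]
ee_rot: [0.476, -3.1, 0.002]
contact_force: [-3.9, -5.9, -3.4]
grip_width: 0.337
finger_force: 60.1
```

```bash
python3 -c "from h import *;st()"
```

```text
t 6.55 fix [0.0199 0.0024 0.2306] yaw 107.48 F [-5.5 -4.5 -3.4] w 0.337 60.08735418319702 q6 -2.07
```

Request:
drive_tool([
  [1, [-0.82, 0, -0.24], 0],
  [1, [-0.84, 0, -0.14], 0],
  [1, [-0.85, 0, -0.04], 0],
  [1, [-0.85, 0, 0.07], 0],
  [1, [-0.84, 0, 0.17], 0],
  [1, [0, 0, 0], 0],
  [1, [0, 0, 0], 0],
])

```text
time_s: 7.25
eef_pos: [0.6078, -0.0064, 0.2357]
ee_rot: [-0.476, 3.102, -0.001]
contact_force: [-0.5, 0.8, 7.4]
grip_width: 0.333
finger_force: 58.6
```

```bash
python3 -c "from h import *;st()"
```

```text
t 7.25 fix [0.1074 0.0024 0.2357] yaw 107.46 F [-0.2  0.9  7.4] w 0.333 58.64136815071106 q6 -2.0
```

Bar is at about 105° (1.84 rad). Next: release, rise clear, and go behind the shunt's far end over the orange tray.

Request:
drive_tool([
  [0, [0, 0, 0], 0],
  [0, [0, 0, 0], 0],
  [0, [0, 0, 0], 0],
  [0, [0, 0, 0], 0],
  [0, [0, 0, -1], 0],
  [0, [0, 0, -1], 0],
  [0, [0, 0, -1], 0],
  [0, [0, 0, -0.5], 0],
])

```text
time_s: 8.05
eef_pos: [0.6072, -0.0069, 0.3058]
ee_rot: [-0.475, 3.103, -0.001]
contact_force: [0.5, 0.7, 0.1]
grip_width: 0.999
finger_force: 0.0
```

Request:
drive_tool([
  [0.3, [1, -1, 0], 0],
  [1, [1, -1, 0], 0],
  [1, [1, -1, 0], 0],
  [1, [1, -1, 0], 0],
  [1, [1, -0.5, 0], 0],
  [1, [0.37, 0, 0], 0],
  [1, [0, 0, 0], 0],
])

```text
time_s: 8.75
eef_pos: [0.53, -0.1249, 0.3038]
ee_rot: [0.473, -3.105, -0.001]
contact_force: [0.2, 0.3, 0.2]
grip_width: -0.002
finger_force: 0.0
```

Run:
```python
from h import *
st()
for n in("top","side"):
    p,d=read_camera(n);cv2.imwrite(f"pics/{n}2.png",p[:,:,::-1]);C=cloud(n,d)@F.T-F@O
    # brass block tops: between rails, 36..50 mm high
    m=(abs(C[...,0])<.02)&(abs(C[...,1])<.13)&(C[...,2]>.037)&(C[...,2]<.05)&(d>0)
    P=C[m];print(n,len(P),np.percentile(P,[1,50,99],axis=0).round(4).tolist())
a=cv2.imread("pics/top2.png")[190:310,240:440];b=cv2.imread("pics/side2.png")[150:330,240:440]
cv2.imwrite("pics/c2.png",np.hstack([cv2.resize(a,(400,240)),cv2.resize(b,(400,360))[:240]]) if 0 else np.vstack([cv2.resize(a,(400,240)),cv2.resize(b,(400,360))]))
```

```text
t 8.75 fix [-0.0022 -0.0874  0.3038] yaw 107.34 F [0.3 0.2 0.2] w -0.002 0.0 q6 -2.23
top 167 [[-0.0154, -0.0525, 0.0372], [-0.001, 0.0267, 0.0416], [0.0146, 0.0501, 0.0481]]
side 206 [[-0.0155, -0.05, 0.0371], [-0.0007, -0.0137, 0.04], [0.0157, 0.0505, 0.0442]]
```

View pics/c2.png

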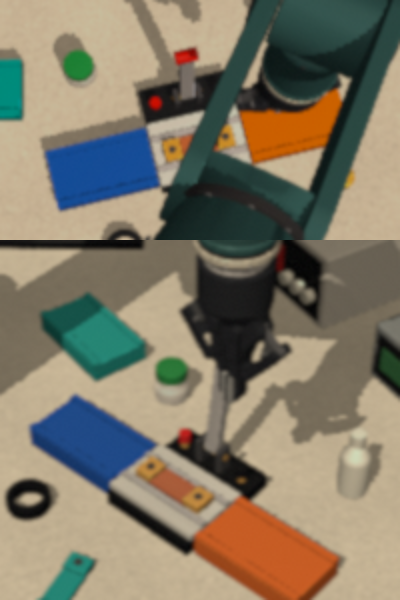

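The bar stands upright and leans back, with its red end at (187,57) in the upper crop. The shunt is free in the channel, ends at fixture y = ±50 mm, and the gripper is shut behind its far end. I'll descend and push.

Request:
drive_tool([
  [1, [-0.1, 0, 1], 0],
  [1, [0, 0, 1], 0],
  [1, [0, 0, 1], 0],
  [1, [0, 0, 1], 0],
  [1, [0, 0, 1], 0],
  [1, [0, 0, 1], 0],
  [1, [0, 0, 1], 0],
  [1, [0, 0, 1], 0],
])

```text
time_s: 9.65
eef_pos: [0.534, -0.1233, 0.1432]
ee_rot: [-0.478, 3.104, -0.0]
contact_force: [0.2, 0.7, -0.3]
grip_width: 0.001
finger_force: 0.0
```

Request:
drive_tool([
  [1, [0, 0, 0.8], 0],
  [1, [0, 0, 0.5], 0],
  [1, [0, 0, 0.5], 0],
  [1, [0, 0, 0], 0],
])

```text
time_s: 10.05
eef_pos: [0.5328, -0.1237, 0.1071]
ee_rot: [0.477, -3.104, -0.001]
contact_force: [-0.5, 0.0, -0.1]
grip_width: -0.001
finger_force: 0.0
```

```bash
python3 -c "from h import *;st()"
```

```text
t 10.05 fix [ 0.0008 -0.0871  0.1071] yaw 107.46 F [-0.5  0.2 -0.1] w -0.001 0.0 q6 -2.23
```

Request:
drive_tool([
  [1, [0, 0.5, 0], 0],
  [1, [0, 0.4, 0], 0],
  [1, [0, 0.3, 0], 0],
  [1, [0, 0.3, 0], 0],
  [1, [0, 0.4, 0], 0],
  [1, [0, 0.5, 0], 0],
  [1, [0, 0.5, 0], 0],
  [1, [0, 0.5, 0], 0],
])

```text
time_s: 10.85
eef_pos: [0.5129, -0.0588, 0.1084]
ee_rot: [-0.476, 3.104, -0.001]
contact_force: [0.7, -2.0, 2.0]
grip_width: 0.001
finger_force: 1.5
```

```bash
python3 -c "from h import *;st()"
```

```text
t 10.85 fix [ 0.0012 -0.0193  0.1084] yaw 107.43 F [ 0.  -2.1  2. ] w 0.001 1.538865678012371 q6 -2.12
```

Pushing with about 2 N. I'll continue to y ≈ 60 mm, then measure.

Request:
drive_tool([
  [1, [0, 0.5, 0], 0],
  [1, [0, 0.5, 0], 0],
  [1, [0, 0.5, 0], 0],
  [1, [0, 0.5, 0], 0],
  [1, [0, 0.5, 0], 0],
  [1, [0, 0.5, 0], 0],
  [1, [0, 0.5, 0], 0],
  [1, [0, 0.3, 0], 0],
])

```text
time_s: 11.65
eef_pos: [0.4894, 0.0141, 0.1081]
ee_rot: [0.477, -3.105, -0.0]
contact_force: [1.3, -3.5, 3.2]
grip_width: -0.002
finger_force: 2.2
```

```bash
cat >> h.py <<'E'
def shunt(tag):
    st()
    for n in("top","side"):
        p,d=read_camera(n);cv2.imwrite(f"pics/{n}{tag}.png",p[:,:,::-1]);C=cloud(n,d)@F.T-F@O
        m=seg(p,(8,90,50),(28,255,255),(240,190,440,330))&(abs(C[...,0])<.03)&(C[...,1]>-.02)&(C[...,1]<.22)&(C[...,2]>.027)&(C[...,2]<.05)
        P=C[m];print(n,len(P),np.percentile(P,[1,50,99],axis=0).round(4).tolist())
E
python3 -c "from h import *;shunt(3)"
```

```text
t 11.65 fix [0.0006 0.0574 0.1081] yaw 107.45 F [ 0.1 -3.7  3.2] w -0.002 2.2194247506558895 q6 -1.99
top 1 [[0.0111, 0.1189, 0.0355], [0.0111, 0.1189, 0.0355], [0.0111, 0.1189, 0.0355]]
side 294 [[-0.0155, 0.062, 0.0293], [-0.0032, 0.1223, 0.035], [0.0138, 0.161, 0.0437]]
```

The side camera puts the shunt's far end at y = 161 mm, so its centre is near 111. It needs about 28 mm more.

Request:
drive_tool([
  [1, [0, 0.4, 0], 0],
  [1, [0, 0.4, 0], 0],
  [1, [0, 0.3, 0], 0],
  [1, [0, 0.2, 0], 0],
  [1, [0, 0.1, 0], 0],
  [1, [0, 0, 0], 0],
  [1, [0, 0, 0], 0],
])

```text
time_s: 12.45
eef_pos: [0.4809, 0.0401, 0.1079]
ee_rot: [0.476, -3.104, -0.001]
contact_force: [0.0, -0.4, 0.6]
grip_width: -0.0
finger_force: 0.0
```

Request:
drive_tool([
  [1, [0, -0.5, 0], 0],
  [1, [0, -0.5, -0.5], 0],
  [1, [0, 0, -1], 0],
  [1, [0, 0, -1], 0],
  [1, [0, 0, -1], 0],
  [1, [0, 0, -1], 0],
  [1, [0, 0, -1], 0],
  [1, [0, 0, -1], 0],
])

```text
time_s: 13.25
eef_pos: [0.4876, 0.0198, 0.2397]
ee_rot: [-0.474, 3.105, -0.0]
contact_force: [-0.0, 0.2, 0.1]
grip_width: -0.001
finger_force: 0.0
```

Request:
drive_tool([
  [0.5, [-1, -0.9, -1], 0],
  [0, [-1, -0.9, -1], 0],
  [0, [-1, -0.9, -1], 0],
  [0, [-1, -0.5, -0.3], 0],
  [0, [-1, 0, 0], 0],
  [0, [-0.3, 0, 0], 0],
  [0, [0, 0, 0], 0],
])

```text
time_s: 13.95
eef_pos: [0.6079, -0.009, 0.3042]
ee_rot: [0.476, -3.105, 0.0]
contact_force: [-1.1, 0.4, -0.8]
grip_width: 0.999
finger_force: 0.0
```

```bash
python3 -c "
from h import *
shunt(4)
b=cv2.imread('pics/side4.png')[130:330,230:430];cv2.imwrite('pics/c4.png',cv2.resize(b,(600,600)))"
```

```text
t 13.95 fix [ 1.067e-01 -1.000e-04  3.042e-01] yaw 107.42 F [-0.9  0.7 -0.8] w 0.999 0.0 q6 -2.0
top 13 [[0.0041, 0.1786, 0.0293], [0.0108, 0.1846, 0.0394], [0.0168, 0.1876, 0.0462]]
side 352 [[-0.0159, 0.0888, 0.028], [-0.0015, 0.1392, 0.0348], [0.0149, 0.1889, 0.0419]]
```

View pics/c4.png

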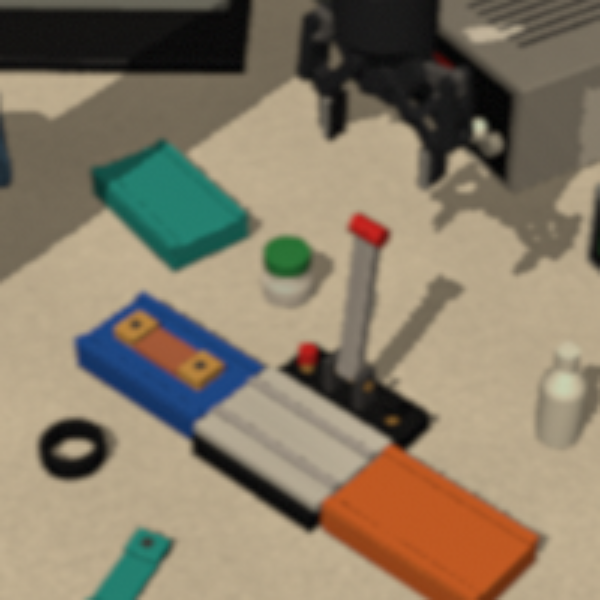

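The shunt lies whole on the blue tray: ends at y = 89 and 189 mm, centre about 139. The bar stands upright with its handle at crop (368,230). I'll re-pinch the handle at the release pose.

Request:
drive_tool([
  [0, [-0.03, 0.12, 0.8], 0],
  [0, [0, 0, 0.9], 0],
  [0, [0, 0, 0.9], 0],
  [0, [0, 0, 0.8], 0],
  [0, [0, 0, 0], 0],
])

```text
time_s: 14.55
eef_pos: [0.6048, -0.0059, 0.2338]
ee_rot: [0.475, -3.1, -0.002]
contact_force: [0.8, -0.1, -0.7]
grip_width: 0.995
finger_force: 0.0
```

Request:
drive_tool([
  [1, [0, 0, 0], 0],
  [1, [0, 0, 0], 0],
  [1, [0, 0, 0], 0],
  [1, [0, 0, 0], 0],
  [1, [0, 0, 0], 0],
  [1, [0, 0, 0], 0],
  [1, [0, 0, 0], 0],
])

```text
time_s: 15.25
eef_pos: [0.6083, -0.0062, 0.2372]
ee_rot: [-0.476, 3.103, -0.001]
contact_force: [0.8, -0.6, 5.7]
grip_width: 0.331
finger_force: 58.9
```

```bash
python3 -c "from h import *;st()"
```

```text
t 15.25 fix [0.108  0.0025 0.2372] yaw 107.43 F [ 0.6 -0.8  5.7] w 0.331 58.91319215297699 q6 -2.0
```

Gripped (28 mm). I'll run the arc in reverse.

Request:
drive_tool([
  [1, [0.84, 0, -0.17], 0],
  [1, [0.85, 0, -0.07], 0],
  [1, [0.85, 0, 0.04], 0],
  [1, [0.84, 0, 0.14], 0],
  [1, [0.82, 0, 0.24], 0],
  [1, [0.79, 0, 0.34], 0],
  [1, [0.73, 0, 0.44], 0],
])

```text
time_s: 15.95
eef_pos: [0.4996, -0.0404, 0.2184]
ee_rot: [-0.475, 3.101, -0.001]
contact_force: [1.2, 1.0, 6.6]
grip_width: 0.334
finger_force: 75.3
```

```bash
python3 -c "from h import *;st()"
```

```text
t 15.95 fix [-0.006   0.0023  0.2184] yaw 107.41 F [1.4 0.6 6.6] w 0.334 75.26306390762329 q6 -2.09
```

Request:
drive_tool([
  [1, [0.68, 0, 0.52], 0],
  [1, [0.61, 0, 0.6], 0],
  [1, [0.53, 0, 0.66], 0],
  [1, [0.45, 0, 0.73], 0],
  [1, [0.36, 0, 0.78], 0],
  [1, [0.25, 0, 0.82], 0],
  [1, [0.16, 0, 0.84], 0],
])

```text
time_s: 16.65
eef_pos: [0.439, -0.0594, 0.1178]
ee_rot: [0.477, -3.103, 0.002]
contact_force: [-4.9, -7.1, 6.9]
grip_width: 0.328
finger_force: 82.3
```

Request:
drive_tool([
  [1, [0.05, 0, 0.6], 0],
  [1, [0, 0, 0.25], 0],
  [1, [0, 0, 0.1], 0],
  [1, [0, 0, 0], 0],
])

```text
time_s: 17.05
eef_pos: [0.4379, -0.0597, 0.0994]
ee_rot: [0.478, -3.102, 0.002]
contact_force: [-9.3, -10.5, 13.5]
grip_width: 0.331
finger_force: 84.6
```

```bash
python3 -c "from h import *;st()"
```

```text
t 17.05 fix [-0.0707  0.0023  0.0994] yaw 107.51 F [-12.   -7.2  13.5] w 0.331 84.57361936569214 q6 -2.16
```

Request:
drive_tool([
  [1, [0, 0, 0.15], 0],
  [1, [0, 0, 0], 0],
  [0, [0, 0, 0], 0],
  [0, [0, 0, 0], 0],
  [0, [0, 0, 0], 0],
  [0, [0, 0, 0], 0],
  [0, [0, 0, 0], 0],
])

```text
time_s: 17.75
eef_pos: [0.4395, -0.0587, 0.0957]
ee_rot: [0.476, -3.105, -0.0]
contact_force: [0.4, -0.3, -0.4]
grip_width: 0.999
finger_force: 0.0
```

Request:
drive_tool([
  [0, [0, 0, -0.5], 0],
  [0, [0, 0, -1], 0],
  [0, [0, 0, -1], 0],
  [0, [0, 0, -1], 0],
  [0, [0, 0, -1], 0],
  [0, [0, 0, -1], 0],
  [0, [0, 0, -1], 0],
  [0, [0, 0, -1], 0],
])

```text
time_s: 18.55
eef_pos: [0.4392, -0.0587, 0.2474]
ee_rot: [-0.476, 3.105, -0.0]
contact_force: [-0.2, -1.1, 0.1]
grip_width: 0.995
finger_force: 0.0
```

Run:
```python
from h import *
shunt(5)
p,d=read_camera("side");C=cloud("side",d)@F.T-F@O
m=seg(p,(0,180,80),(4,255,255),(290,270,325,300))
print("handle",np.median(C[m],0).round(4),m.sum())
m=(abs(C[...,1])<.008)&(abs(C[...,0])<.055)&(C[...,2]>.035);x=C[m];print("bar slope",np.polyfit(x[:,0],x[:,2],1).round(4))
cv2.imwrite("pics/c5.png",cv2.resize(p[130:350,210:430],(600,600))[:,:,::-1])
```

```text
t 18.55 fix [-0.0691  0.0029  0.2474] yaw 107.43 F [-0.6 -1.   0.1] w 0.995 0.0 q6 -2.16
top 350 [[-0.0139, 0.0915, 0.0274], [0.0008, 0.1396, 0.0364], [0.0166, 0.1882, 0.0461]]
side 350 [[-0.0163, 0.0882, 0.0282], [-0.0016, 0.1378, 0.035], [0.0148, 0.187, 0.0417]]
handle [-0.072  -0.0047  0.0474] 81
bar slope [-2.7566  0.106 ]
```

View pics/c5.png

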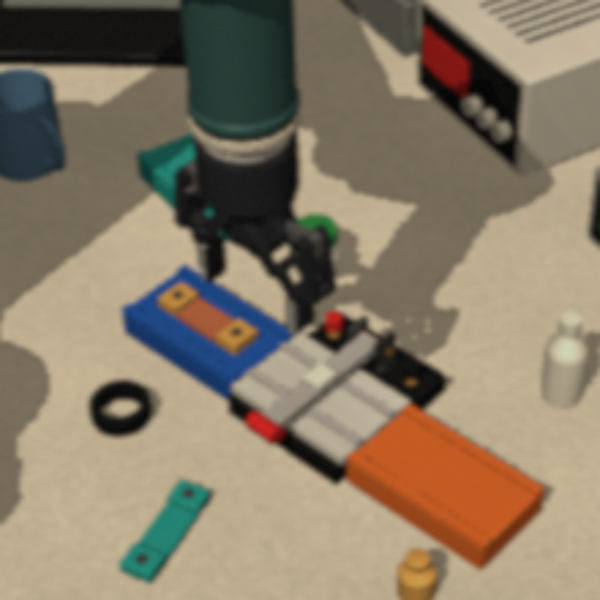

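The bar is level again: the handle (crop (265,427)) reads 47.4 mm against 47.6 mm in the same camera at the start. The shunt is centred on the blue tray and the gripper is clear.

```bash
python3 -c "from cell import *;print(job_done())"
```

```text
the job is handed in; nothing more can be done
None
```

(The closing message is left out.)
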